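# Wind the photocell up to its distance mark with the knurled wheel

## Robot

A 6-joint arm with a two-finger parallel gripper is mounted at the origin on the work surface. World frame = base frame: x ahead of the robot, y to its left, z up, the work surface at z = 0. Lengths are in m, angles in rad, forces in N, time in s.
With the tool pointing down it reaches from about 0.25 to 0.775 m from the base axis. Payload 8.9 kg.
Tool frame: the origin (TCP) lies at the very end of the fingers, on their centre line; the grasp point (between the pads) lies 19 mm behind it (ctrl.grip_point_offset is the distance from the TCP to the grasp point, in m); z points along the fingers, y is the line along which they close (so a half turn about z gives the same grasp; the last joint's range is limited). The gripper opens to 85 mm and grips with 20 to 120 N. Pads are 22 mm wide; open, the fingers measure 114 mm over their backs; the gripper's body (76 mm by 85 mm) begins 54 mm behind the grasp point. The pads swing forward as they close: fully open they stand 13 mm farther back than shut.
Start: joints at [-1.433, 0.291, -0.153, 1.127, 0, 1.431], TCP at [0.143, -0.505, 0.231] pointing down, gripper open.
Joint ranges: [-2.52, 2.52], [-0.91, 1.74], [-1.3, 1.37], [-1.96, 2.02], [-1.52, 1.47], [-3.14, 3.14]. Speed limits (rad/s): [2.22, 2.22, 2.79, 3.14, 3.14, 3.14].

## Interface

Orientations are given as a unit quaternion [x, y, z, w].
In Python, from station import ctrl gives the robot as it stands.
- The arm moves only by the tool arm_command, never from a script. Its argument "commands" is a list of rows, each an object with "dp": the shift along the tool's x, y, z in cm, a list of three; "roll": the turn about the tool's z in rad. A call has exactly 5 rows; each row is the pose to reach, as a shift and turn from the pose commanded when the call began, along the tool's axes at that moment; what a row does not reach only later rows make up. A row lasts 1/8 s, in which the tool goes at most 62.5 mm and 10.7 degrees, less where a joint would pass 70% of its speed; a pose out of reach is approached as far as the arm can. A call with a gripper value outside its range is refused whole. "gripper" is the closure, from 0 (fully open) to 1 (shut), set as the call begins (left out, the last holds). The fingers move at their own pace and stop on an object; "grip_force" is the grip in N (left out, the last holds). Time passes only in rows, so rows that repeat a pose let the fingers close, or fill a call up. It gives the time, the measured TCP pose, the force and the opening at its end, in the units of the state.
- ctrl.get_obs(): the state, without advancing time (a new reading comes with each control period).
- ctrl.capture(name): name is "side" or "top"; returns the picture (400x640x3 uint8, blue, green, red); there is no depth.
- ctrl.camera_model(name): a dict with "mtx" (3x3 intrinsics, pixels), "distortion" ([k1, k2, p1, p2, k3] as OpenCV has them; the pictures are not rectified), "world_to_cam" (4x4, takes a point from world to camera coordinates). Camera axes: x right, y down, z forward; pixel columns grow to the right and rows downward; lengths in m; the calibration is good to about 2 mm. A picture is of the moment at which its call begins. camera_model takes no time and is no camera call.
- ctrl.close_job(): hands the job in, once; it reports no verdict.
The state is a dict: "clock": time; "qpos": joint angles; "dq": joint speeds; "effort": joint torques, N m; "tool_pos": TCP position; "ee_rot": TCP orientation; "force": force on the tool from outside, world axes, zero at the start; "wrist_torque": the same for the moment, N m; "width": finger opening in m.
Only numpy, scipy, OpenCV 4.12 (cv2) and the standard library are available. Lean on these libraries where they do the work, as an engineer would, in place of code of your own. Each camera call takes 0.05 s, during which the arm holds its last target. There are 200 camera calls.

## Task

Bring the glass cell up to its set distance from the lamp: with a fingertip on top of the knurled wheel at the end of the slide, roll the wheel until the pointer on the cell's carriage lines up with the pointer of the index clamped on the rule. Move the carriage only by rolling the wheel: do not grip the wheel by its sides, do not push the carriage, the cell or the lamp, and leave the tweezers, the jar and the beaker where they are.

Things in the scene. Friction and masses are not known exactly. Their poses are not given: they have to be found in the camera images.
- stage: Lead-screw slide bolted to the bench: aluminium base plate 110 x 415 x 12 mm. Origin on the bench surface under the screw axis; z up, y along the rail from the wheel end (-y) to the lamp end (+y), x level, square to the rail, pointing roughly away from the robot. The screw and two guide rods run along y, 45 mm above the bench.
- wheel: Knurled aluminium wheel, 60 mm in diameter. Origin: its centre, on the screw axis, 45 mm above the bench (top 75 mm), at y = -155 mm on the stage. Rim 24 mm wide, between plain side shoulders 57 mm in diameter. Turns about the stage's y, light friction (about 1 N at the rim), stays where left. Two round-topped bearing blocks, 13 mm thick, flank it; the rim stands 4.5 mm proud of them.
- carriage: Aluminium carriage, 94 x 62 x 22 mm, with the glass cell on it (66 mm in diameter, fittings up to 164 mm above the bench). Origin: on the screw axis, level with its pointer. Drawing the wheel's top towards the stage's -x (to the robot) drives it to +y, to the lamp: 50 mm a turn, 2.65 mm per 10 mm of rim; the other way brings it back. It starts on the wheel side of the index.
- pointer_tip (a point): Tip of the carriage's pointer: a flat black blade 6 mm wide that sticks out from the carriage over the rule, along the stage's +x, at 52.5 mm above the bench.
- index: Index clamp fixed on the rule that runs along the stage's +x edge: an aluminium block 18 x 20 x 8 mm with a black blade and a small brass screw on top. It does not move. Its blade points to the stage's -x, towards the carriage's pointer. Its axes are those of the stage; its origin lies under its blade's tip, on top of the rule (43 mm above the bench).
- index_tip (a point): Tip of the index's flat black blade, 6 mm wide, 52.5 mm above the bench. The two blade tips stand opposite each other, 2 mm apart along x, when the distance is right: same place along the stage's y.
- lamp: Reflector lamp, fixed at the +y end of the stage (its origin is the stage's): glass bulb 80 mm in diameter, its face 84 mm from the stage's origin towards +y, its axis 112 mm above the bench, its top 152 mm above it, then a white ceramic socket.
- tweezers: Steel tweezers lying loose on the bench, 130 x 22 x 8 mm, long axis x, origin under the middle.
- jar: Small amber jar with a cap, loose, 44 mm in diameter, 55 mm tall, origin under its middle.
- beaker: Small glass beaker, loose, 52 mm in diameter, 60 mm tall, origin under its middle.

How it is judged:
On the way:
1. a fingertip bears on the wheel while the carriage's pointer is still short of the index (contact force between the fingers and wheel above 0.3 N and y of pointer_tip in the frame of index_tip below -0.004 m), for 0.1 s.
At the end, for the whole second after the job is handed in: The carriage's pointer stands within 3 mm of the index's pointer along the rail, and the carriage is at rest (y of pointer_tip in the frame of index_tip between -0.003 and 0.003 m and linear speed of carriage below 0.003 m/s); the robot touches nothing.
It fails at once if the carriage or the cell on it is pushed directly (contact force between any of the arm, the fingers and carriage above 1 N).
It fails at once if the lamp is struck (contact force between any of the fingers, the arm and lamp above 1 N).
It fails at once if the wheel is gripped by its sides (its plain shoulders) (contact force between the fingers and wheel_shoulder above 3 N).
It fails at once if the tweezers, the jar or the beaker is moved or picked up (distance of any of tweezers, jar, beaker from where it was at the start of the episode above 0.012 m).
It also fails if it takes over 64 s, if anything falls off the work surface, if the arm or the gripper's body presses on something with over 40 N, if the wrist force passes 120 N, or if a joint passes its speed limit or range.

## Working session

There is one attempt and no reset: what is moved stays moved. The work goes in short steps, Python scripts to look and compute and a tool call to move; the robot and the scene stay as the last step left them, time stands still between calls to the robot, and variables do not carry over. Pictures are saved under pics/ and viewed, on a budget of 10 in all, crops included, one or two more only if the job needs it, and the job is handed in when it is done.

Besides the shell and the picture viewer there is one more tool, called after "Emit:" as name([rows], argument=value, ...), one row to a line, values as JSON. arm_command: Moves the arm, as the interface text tells. Its arguments: {"type":"object","properties":{"commands":{"type":"array"},"gripper":{"type":"number"},"grip_force":{"type":"number"}},"required":["commands"]}

```bash
mkdir -p pics; python3 - <<'E'
from station import ctrl
import cv2,numpy as np
for n in("side","top"):
    cv2.imwrite(f"pics/{n}0.png",ctrl.capture(n))
    m=ctrl.camera_model(n);W=np.array(m["world_to_cam"]);print(n,np.round(m["mtx"],1).tolist(),np.round(m["distortion"],3),(-W[:3,:3].T@W[:3,3]).round(3),W[:3,:3].round(2).tolist())
o=ctrl.get_obs();print(o)
E
```

```text
side [[475.8, 0.0, 313.1], [0.0, 475.8, 201.3], [0.0, 0.0, 1.0]] [0.046 0.    0.    0.    0.   ] [ 0.413 -0.491  0.598] [[0.93, -0.37, -0.02], [-0.26, -0.62, -0.74], [0.26, 0.69, -0.68]]
top [[368.1, 0.0, 314.3], [0.0, 368.1, 202.4], [0.0, 0.0, 1.0]] [0.019 0.    0.    0.    0.   ] [0.559 0.026 0.733] [[-0.02, -1.0, -0.03], [-1.0, 0.02, -0.08], [0.08, 0.02, -1.0]]
{'clock': 0.1, 'qpos': array([-1.43329482e+00,  2.91230918e-01, -1.53990796e-01,  1.12671231e+00,
        2.07362683e-05,  1.43149228e+00]), 'dq': array([ 0.00075348, -0.00201898,  0.00075904,  0.00024673,  0.00067469,
        0.00096473]), 'effort': array([ 8.44938459e-04, -5.37978423e+01,  3.31919682e+01,  9.29240050e-03,
       -2.62771819e-04,  6.14848972e-07]), 'tool_pos': array([ 0.14343175, -0.5046469 ,  0.23080853]), 'ee_rot': array([ 9.90437455e-01,  1.37961311e-01,  1.08808129e-05, -5.68837844e-04]), 'force': array([-0.55475764, -0.07766451, -0.91518788]), 'wrist_torque': array([-0.00741272,  0.01429069,  0.01306146]), 'width': 0.08534009714297676}
```

View pics/top0.png

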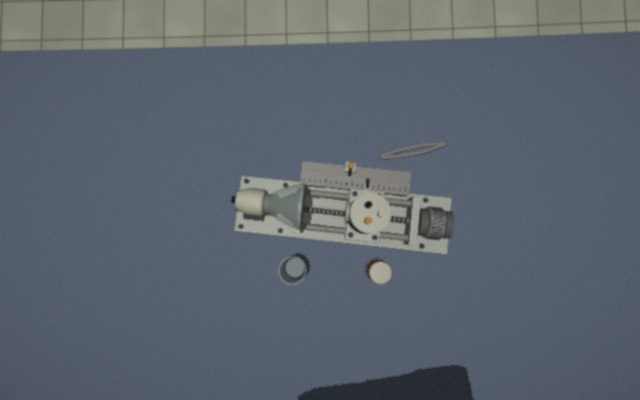

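View pics/side0.png

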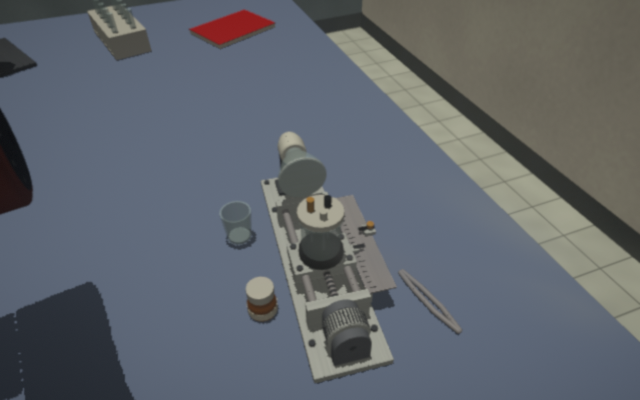

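The top view shows the stage with its wheel at (436,222) and lamp at left. The pointer is near (368,182) and the index near (350,172). The side view shows the wheel at (347,325). I'll enlarge both for precise picking.

```bash
cat > h.py <<'E'
from station import ctrl
import cv2,numpy as np
def back(n,px,z):
    m=ctrl.camera_model(n);W=np.array(m["world_to_cam"]);R=W[:3,:3];c=-R.T@W[:3,3]
    u=cv2.undistortPoints(np.array(px,float).reshape(-1,1,2),np.array(m["mtx"]),np.array(m["distortion"])).reshape(-1,2)
    d=np.c_[u,np.ones(len(u))]@R
    return c+d*((z-c[2])/d[:,2])[:,None]
def proj(n,P):
    m=ctrl.camera_model(n);W=np.array(m["world_to_cam"])
    return cv2.projectPoints(np.array(P,float),cv2.Rodrigues(W[:3,:3])[0],W[:3,3],np.array(m["mtx"]),np.array(m["distortion"]))[0].reshape(-1,2)
E
python3 - <<'E'
from h import *
t=cv2.imread("pics/top0.png");s=cv2.imread("pics/side0.png")
a=cv2.resize(t[160:260,230:460],None,fx=3.4,fy=3.4,interpolation=cv2.INTER_CUBIC)
b=cv2.resize(t[158:198,330:390],None,fx=6,fy=6,interpolation=cv2.INTER_CUBIC)
c=cv2.resize(s[210:270,340:400],None,fx=4,fy=4,interpolation=cv2.INTER_CUBIC)
o=np.zeros((600,800,3),np.uint8);o[:a.shape[0],:a.shape[1]]=a;o[345:585,:360]=b;o[345:585,400:640]=c
cv2.imwrite("pics/z0.png",np.clip(o*1.5,0,255).astype(np.uint8))
E
```

```text
(no output)
```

View pics/z0.png

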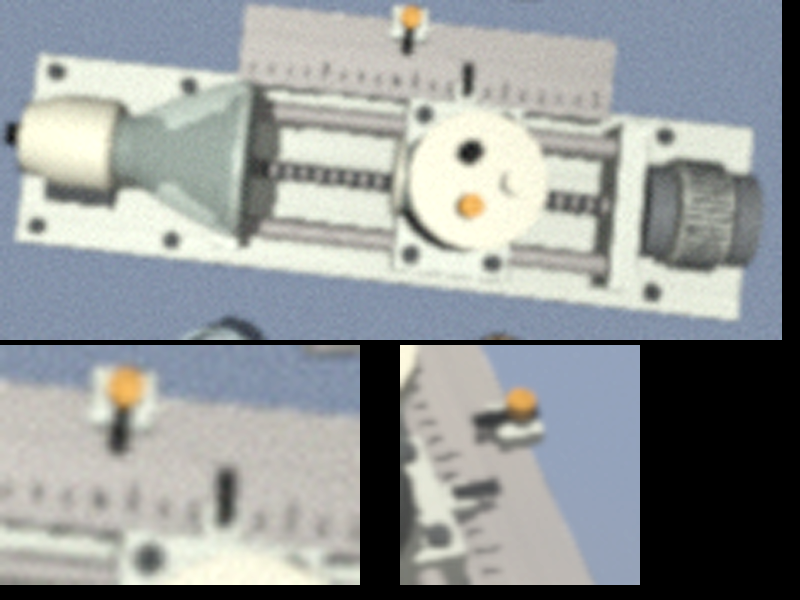

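The enlarged view shows the index tip at about (349.6,175.3) and the pointer tip at (367.5,178.3). The plate corners are clear, and the rim centre is near (437,223).

```bash
python3 - <<'E'
from h import *
C=back("top",[(240.8,175.9),(450.9,197.1),(446.8,253.7),(234.7,230.8)],.012)
print(C.round(4))
mx=[np.linalg.norm(C[i]-C[(i+1)%4]) for i in range(4)];print(mx)
y=(C[0]+C[3]-C[1]-C[2])[:2];y/=np.linalg.norm(y);x=np.array([y[1],-y[0]]);print("stage x,y",x,y,"yaw",np.arctan2(x[1],x[0]))
T=back("top",[(349.6,175.3),(367.5,178.3)],.0525)
print("tips",T.round(4),"d along y",(T[1]-T[0])[:2]@y,"dx",(T[1]-T[0])[:2]@x)
w=back("top",[(437.1,222.9)],.073)[0];print("wheel px",w)
# lateral: plate centre line ; along: corners (415 long)
c=C.mean(0)[:2];print("plate centre",c,"wheel lateral",(w[:2]-c)@x,"along",(w[:2]-c)@y)
R=ctrl.get_obs()
from scipy.spatial.transform import Rotation as Ro
M=Ro.from_quat(R["ee_rot"]).as_matrix();print(M.round(3))
P=back("side",[(347,318)],.07);print("side wheel",P)
E
```

```text
[[ 0.6715  0.1884  0.012 ]
 [ 0.6207 -0.2225  0.012 ]
 [ 0.5117 -0.2095  0.012 ]
 [ 0.563   0.2007  0.012 ]]
[np.float64(0.4140093641583639), np.float64(0.10976594763872412), np.float64(0.41338983973753773), np.float64(0.10918091247126378)]
stage x,y [ 0.99236272 -0.1233541 ] [0.1233541  0.99236272] yaw -0.12366909587405824
tips [[ 0.6618 -0.0242  0.0525]
 [ 0.6554 -0.0573  0.0525]] d along y -0.03354412234764106 dx -0.0022442018924472276
wheel px [ 0.57004342 -0.17519563  0.073     ]
plate centre [ 0.59169198 -0.01073185] wheel lateral -0.0011959440608731494 along -0.16587815854976554
[[ 0.962  0.273 -0.   ]
 [ 0.273 -0.962  0.001]
 [ 0.    -0.001 -1.   ]]
side wheel [[ 0.57380393 -0.17533891  0.07      ]]
```

Emit:
arm_command([
  {"dp":[5,-2,0],"roll":-0.15},
  {"dp":[10,-4,0],"roll":-0.3},
  {"dp":[15,-6,0],"roll":-0.45},
  {"dp":[20,-8,0],"roll":-0.6},
  {"dp":[25,-10,0],"roll":-0.75},
], gripper=1, grip_force=20)

```text
clock: 0.72
tool_pos: [0.3577, -0.3392, 0.2312]
ee_rot: [0.87, 0.493, -0.0, -0.0]
force: [0.6, -0.9, 0.6]
width: -0.0004
```

```bash
cat > d.py <<'E'
from h import *
from scipy.spatial.transform import Rotation as Ro
import sys
# delta in tool axes to the point (stage x offset, y offset from wheel centre, z)
x=np.array([.99236,-.12335]);y=np.array([.12335,.99236]);w=np.array([.571,-.1753])
def delta(sx,sy,z):
    o=ctrl.get_obs();M=Ro.from_quat(o["ee_rot"]).as_matrix();p=np.r_[w+sx*x+sy*y,z]
    print("clock",o["clock"],"pos",o["tool_pos"].round(4),"F",o["force"].round(2),"w",round(o["width"],4))
    print("dp cm",(M.T@(p-o["tool_pos"])*100).round(2),"roll",round(np.arctan2(M[1,0],M[0,0])-1.4471,3))
if __name__=="__main__":delta(*map(float,sys.argv[1:4]))
E
python3 d.py 0.013 0 0.11
```

```text
clock 0.725 pos [ 0.3577 -0.3392  0.2312] F [ 0.6  -0.92  0.55] w -0.0004
dp cm [25.54 11.08 12.12] roll -0.416
```

Emit:
arm_command([
  {"dp":[5.2,2.2,0],"roll":-0.1},
  {"dp":[10.4,4.4,0],"roll":-0.2},
  {"dp":[15.6,6.6,1],"roll":-0.3},
  {"dp":[20.8,9,4],"roll":-0.416},
  {"dp":[25.5,11.1,7],"roll":-0.416},
])

```text
clock: 1.35
tool_pos: [0.5852, -0.1785, 0.1605]
ee_rot: [0.75, 0.661, 0.0, 0.0]
force: [-0.2, -0.6, -0.3]
width: -0.0002
```

Emit:
arm_command([
  {"dp":[0,0,2],"roll":0},
  {"dp":[0,0,4.5],"roll":0},
  {"dp":[0,0,5],"roll":0},
  {"dp":[0,0,5],"roll":0},
  {"dp":[0,0,5],"roll":0},
])

```text
clock: 1.98
tool_pos: [0.5841, -0.1802, 0.1124]
ee_rot: [0.751, 0.66, 0.0, 0.001]
force: [-0.3, -0.9, -0.2]
width: 0.0
```

```bash
python3 d.py 0.013 0 0.0755; python3 - <<'E'
from h import *
s=ctrl.capture("side");t=ctrl.capture("top")
o=np.zeros((600,800,3),np.uint8)
o[:,:400]=cv2.resize(s[230:380,290:390],(400,600),interpolation=cv2.INTER_CUBIC);o[:360,400:]=cv2.resize(t[155:245,365:465],(400,360),interpolation=cv2.INTER_CUBIC)
cv2.imwrite("pics/z1.png",np.clip(o*1.4,0,255).astype(np.uint8))
E
```

```text
clock 1.975 pos [ 0.5841 -0.1802  0.1124] F [-0.34 -0.85 -0.22] w 0.0
dp cm [ 0.33 -0.07  3.69] roll -0.005
```

View pics/z1.png

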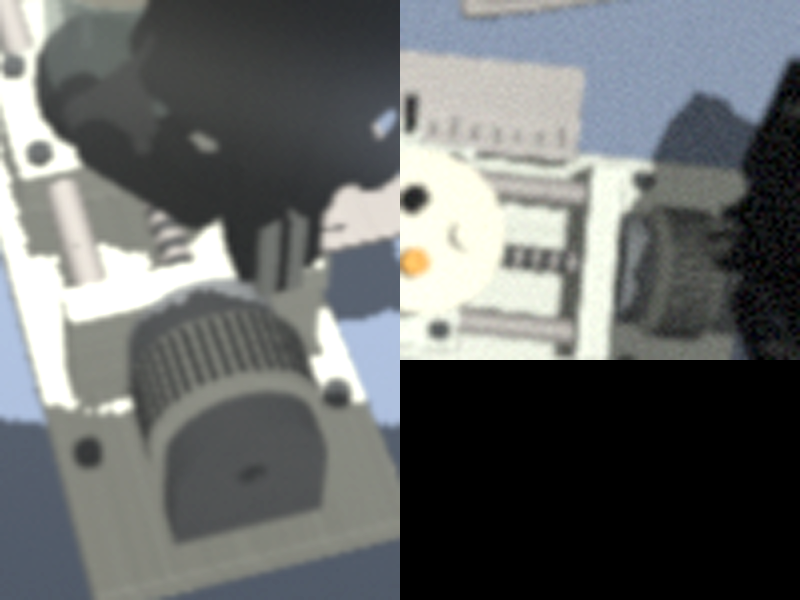

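The picture shows the shut fingertips above the far side of the rim, lined up with the knurling. Next I descend.

Emit:
arm_command([
  {"dp":[0.3,-0.4,1.5],"roll":0},
  {"dp":[0.3,-0.4,3],"roll":0},
  {"dp":[0.3,-0.4,3.4],"roll":0},
  {"dp":[0.3,-0.4,3.6],"roll":0},
  {"dp":[0.3,-0.4,3.6],"roll":0},
])

```text
clock: 2.7
tool_pos: [0.5803, -0.1764, 0.0755]
ee_rot: [0.751, 0.66, 0.0, 0.0]
force: [-0.3, -0.2, 0.2]
width: -0.0003
```

Emit:
arm_command([
  {"dp":[0,0,0.05],"roll":0},
  {"dp":[0,0,0.1],"roll":0},
  {"dp":[0,0,0.15],"roll":0},
  {"dp":[0,0,0.2],"roll":0},
  {"dp":[0,0,0.2],"roll":0},
])

```text
clock: 3.32
tool_pos: [0.5813, -0.1766, 0.0747]
ee_rot: [0.751, 0.66, 0.001, 0.001]
force: [-0.0, 1.2, 9.2]
width: 0.0001
```

```bash
python3 d.py 0 0 0.075
```

```text
clock 3.325 pos [ 0.5813 -0.1766  0.0747] F [-0.03  1.23  9.2 ] w 0.0001
dp cm [-0.   -1.04 -0.03] roll -0.004
```

Emit:
arm_command([
  {"dp":[0,-0.5,0],"roll":0},
  {"dp":[0,-1.0,0],"roll":0},
  {"dp":[0,-1.5,0],"roll":0},
  {"dp":[0,-2.0,0],"roll":0},
  {"dp":[0,-2.0,0],"roll":0},
])

```text
clock: 3.95
tool_pos: [0.5604, -0.1739, 0.074]
ee_rot: [0.751, 0.66, 0.0, 0.0]
force: [-2.2, 0.8, 8.1]
width: 0.0001
```

```bash
python3 d.py 0 0 0.075; python3 - <<'E'
from h import *
s=ctrl.capture("side");t=ctrl.capture("top")
o=np.zeros((400,800,3),np.uint8)
o[:,:400]=cv2.resize(s[215:275,335:395],(400,400),interpolation=cv2.INTER_CUBIC);o[:,400:]=cv2.resize(t[150:200,330:380],(400,400),interpolation=cv2.INTER_CUBIC)
cv2.imwrite("pics/z2.png",np.clip(o*1.4,0,255).astype(np.uint8))
E
```

```text
clock 3.95 pos [ 0.5604 -0.1739  0.074 ] F [-2.19  0.79  8.08] w 0.0001
dp cm [-0.01  1.07 -0.09] roll -0.004
```

View pics/z2.png

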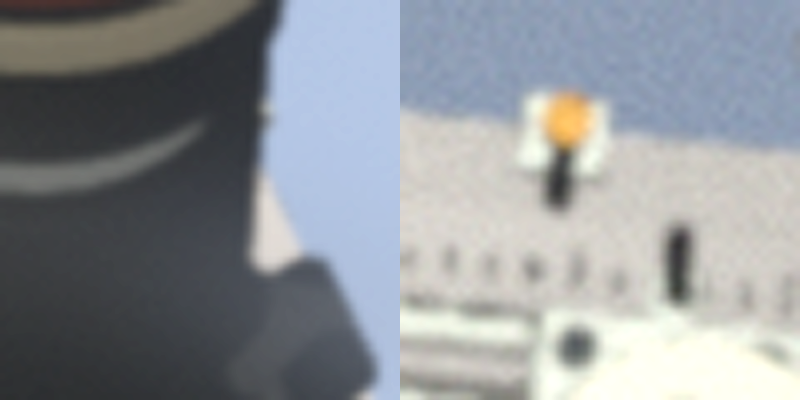

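The top camera is clear: the index tip is at (349.3,175.5) and the pointer at (364.5,177.8), so the carriage moved about 5 mm with no slip. I'll repeat the stroke.

Emit:
arm_command([
  {"dp":[0,0,-1],"roll":0},
  {"dp":[0,1,-1],"roll":0},
  {"dp":[0,2,-0.8],"roll":0},
  {"dp":[0,2,-0.2],"roll":0},
  {"dp":[0,2,0],"roll":0},
])

```text
clock: 4.68
tool_pos: [0.582, -0.1766, 0.0744]
ee_rot: [0.751, 0.661, 0.001, 0.002]
force: [2.1, 2.4, 21.5]
width: 0.0003
```

Emit:
arm_command([
  {"dp":[0,-0.5,0],"roll":0},
  {"dp":[0,-1.0,0],"roll":0},
  {"dp":[0,-1.5,0],"roll":0},
  {"dp":[0,-2.0,0],"roll":0},
  {"dp":[0,-2.0,0],"roll":0},
])

```text
clock: 5.3
tool_pos: [0.5602, -0.1738, 0.0739]
ee_rot: [0.751, 0.66, 0.0, 0.0]
force: [-2.7, 0.7, 11.9]
width: 0.0
```

Emit:
arm_command([
  {"dp":[0,0,-1],"roll":0},
  {"dp":[0,1,-1],"roll":0},
  {"dp":[0,2,-0.8],"roll":0},
  {"dp":[0,2,-0.2],"roll":0},
  {"dp":[0,2,0],"roll":0},
])

```text
clock: 5.92
tool_pos: [0.582, -0.1767, 0.0744]
ee_rot: [0.751, 0.661, 0.001, 0.002]
force: [1.0, 2.5, 22.2]
width: 0.0001
```

Emit:
arm_command([
  {"dp":[0,-0.5,0],"roll":0},
  {"dp":[0,-1.0,0],"roll":0},
  {"dp":[0,-1.5,0],"roll":0},
  {"dp":[0,-2.0,0],"roll":0},
  {"dp":[0,-2.0,0],"roll":0},
])

```text
clock: 6.55
tool_pos: [0.5602, -0.1738, 0.0739]
ee_rot: [0.751, 0.66, 0.0, 0.0]
force: [-2.6, 1.4, 11.9]
width: -0.0001
```

```bash
cat > meas.py <<'E'
from d import *
def meas(t):
    g=cv2.GaussianBlur(cv2.cvtColor(t,cv2.COLOR_BGR2GRAY),(0,0),.6)[168:187,340:378]
    wt=np.clip(75-g.astype(float),0,None)
    n,l,st,c=cv2.connectedComponentsWithStats((wt>0).astype(np.uint8))
    r=[]
    for i in range(1,n):
        if st[i,4]<8: continue
        yy,xx=np.nonzero(l==i);ww=wt[yy,xx];q=(340+ww@xx/ww.sum(),168+ww@yy/ww.sum())
        P=back("top",[q],.0525)[0,:2]-w;r.append((st[i,4],np.round(q,2),"stage x,y mm",round(1e3*P@x,2),round(1e3*P@y,2)))
    return r
if __name__=="__main__":
    import glob
    for r in meas(cv2.imread("pics/top0.png")):print("old",*r)
    t=ctrl.capture("top");cv2.imwrite("pics/last.png",t)
    for r in meas(t):print("new",*r)
    delta(0,0,.075)
E
python3 meas.py
```

```text
old 15 [349.41 172.17] stage x,y mm 77.26 162.03
old 18 [367.3  182.42] stage x,y mm 61.5 127.19
new 9 [349.46 172.33] stage x,y mm 76.98 161.91
new 10 [358.28 180.85] stage x,y mm 62.73 144.08
clock 6.6 pos [ 0.5602 -0.1738  0.0738] F [-3.77  0.49 12.11] w -0.0003
dp cm [-0.01  1.09 -0.11] roll -0.004
```

Emit:
arm_command([
  {"dp":[0,0,-1],"roll":0},
  {"dp":[0,1,-1],"roll":0},
  {"dp":[0,2,-0.8],"roll":0},
  {"dp":[0,2,-0.2],"roll":0},
  {"dp":[0,2,0],"roll":0},
])

```text
clock: 7.22
tool_pos: [0.582, -0.1766, 0.0743]
ee_rot: [0.751, 0.661, 0.001, 0.002]
force: [1.9, 1.7, 22.0]
width: -0.0001
```

Emit:
arm_command([
  {"dp":[0,-0.5,0],"roll":0},
  {"dp":[0,-1.0,0],"roll":0},
  {"dp":[0,-1.5,0],"roll":0},
  {"dp":[0,-2.0,0],"roll":0},
  {"dp":[0,-2.0,0],"roll":0},
])

```text
clock: 7.85
tool_pos: [0.5602, -0.1738, 0.0739]
ee_rot: [0.751, 0.66, 0.0, 0.0]
force: [-2.1, 0.6, 12.7]
width: -0.0003
```

Emit:
arm_command([
  {"dp":[0,0,-1],"roll":0},
  {"dp":[0,1,-1],"roll":0},
  {"dp":[0,2,-0.8],"roll":0},
  {"dp":[0,2,-0.2],"roll":0},
  {"dp":[0,2,0],"roll":0},
])

```text
clock: 8.48
tool_pos: [0.582, -0.1767, 0.0743]
ee_rot: [0.751, 0.661, 0.001, 0.002]
force: [2.5, 1.8, 21.7]
width: 0.0001
```

Emit:
arm_command([
  {"dp":[0,-0.5,0],"roll":0},
  {"dp":[0,-1.0,0],"roll":0},
  {"dp":[0,-1.5,0],"roll":0},
  {"dp":[0,-2.0,0],"roll":0},
  {"dp":[0,-2.0,0],"roll":0},
])

```text
clock: 9.1
tool_pos: [0.5602, -0.1738, 0.0739]
ee_rot: [0.751, 0.66, 0.0, 0.0]
force: [-3.3, 1.3, 12.0]
width: -0.0001
```

```bash
python3 meas.py; python3 -c "
import cv2
t=cv2.imread('pics/last.png');cv2.imwrite('pics/z3.png',cv2.convertScaleAbs(cv2.resize(t[160:195,330:380],None,fx=12,fy=12,interpolation=cv2.INTER_CUBIC),alpha=1.4))"
```

```text
old 15 [349.41 172.17] stage x,y mm 77.26 162.03
old 18 [367.3  182.42] stage x,y mm 61.5 127.19
new 9 [349.45 172.34] stage x,y mm 76.95 161.92
new 10 [352.27 180.13] stage x,y mm 62.94 155.29
clock 9.15 pos [ 0.5602 -0.1738  0.0739] F [-2.59  1.52 11.94] w -0.0001
dp cm [-0.01  1.09 -0.11] roll -0.004
```

View pics/z3.png

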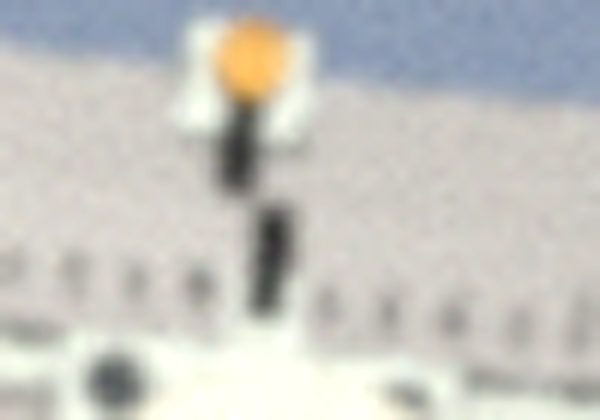

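The index tip is at px (349.2,175.2) and the pointer at (352.4,176.8), leaving about 6 mm, which is one slightly longer stroke.

Emit:
arm_command([
  {"dp":[0,0,-1],"roll":0},
  {"dp":[0,1,-1],"roll":0},
  {"dp":[0,2.1,-0.8],"roll":0},
  {"dp":[0,2.1,-0.2],"roll":0},
  {"dp":[0,2.1,0],"roll":0},
])

```text
clock: 9.78
tool_pos: [0.583, -0.1768, 0.0742]
ee_rot: [0.751, 0.661, 0.001, 0.001]
force: [2.6, 1.2, 19.8]
width: -0.0004
```

Emit:
arm_command([
  {"dp":[0,-0.5,0],"roll":0},
  {"dp":[0,-1.0,0],"roll":0},
  {"dp":[0,-1.6,0],"roll":0},
  {"dp":[0,-2.2,0],"roll":0},
  {"dp":[0,-2.2,0],"roll":0},
])

```text
clock: 10.4
tool_pos: [0.5589, -0.1737, 0.0736]
ee_rot: [0.751, 0.66, -0.0, 0.0]
force: [-2.8, 0.7, 10.6]
width: -0.0003
```

Emit:
arm_command([
  {"dp":[0,0,-0.5],"roll":0},
  {"dp":[0,0,-1.5],"roll":0},
  {"dp":[0,0,-3],"roll":0},
  {"dp":[0,0,-4],"roll":0},
  {"dp":[0,0,-4],"roll":0},
])

```text
clock: 11.02
tool_pos: [0.5599, -0.1739, 0.1145]
ee_rot: [0.751, 0.66, 0.0, 0.001]
force: [0.5, -0.2, -0.5]
width: 0.0002
```

```bash
python3 meas.py; python3 -c "
import cv2
t=cv2.imread('pics/last.png');cv2.imwrite('pics/z4.png',cv2.convertScaleAbs(cv2.resize(t[160:195,330:380],None,fx=12,fy=12,interpolation=cv2.INTER_CUBIC),alpha=1.4))"
```

```text
old 15 [349.41 172.17] stage x,y mm 77.26 162.03
old 18 [367.3  182.42] stage x,y mm 61.5 127.19
new 27 [348.95 177.06] stage x,y mm 68.04 161.98
clock 11.075 pos [ 0.5594 -0.1737  0.1138] F [ 0.36 -0.1  -0.01] w -0.0001
dp cm [-0.01  1.16  3.88] roll -0.004
```

View pics/z4.png

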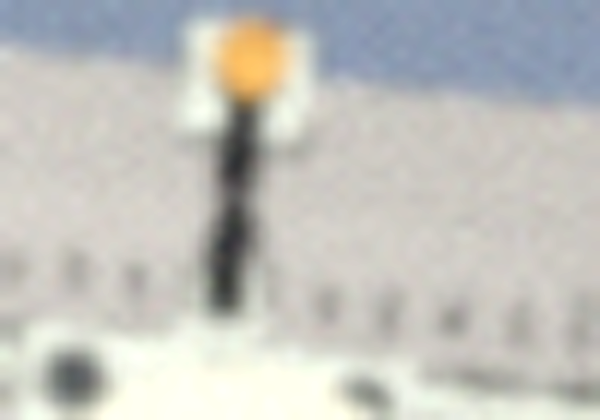

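The two blades form one straight line: the index tip at px (349.2,175.2) and the pointer tip at about (349.1,176.8). The finger is clear, 40 mm above the wheel.

```bash
python3 -c "
from station import ctrl
print(ctrl.close_job())"
```

```text
the job is handed in; nothing more can be done
None
```

I brought the carriage's pointer into line with the index and handed the job in at about 11 s of the 64 s allowed. The tool reports no verdict, so the result below comes from my own checks.

- **What I did:** With the gripper shut, I pressed the fingertips on top of the knurled rim. I rolled it towards the robot in six strokes of about 21–23 mm, at 8–22 N downward at the readings. The fingers lifted off the wheel between strokes. That drove the carriage about 33.5 mm, and then I raised the tool 40 mm clear.
- **Pointer alignment:** In the last top picture the two blades form one continuous line, with an estimated offset under 1 mm against the 3 mm allowed. My blob measurement could not give a separate figure, because the two blades merged into a single blob. This check is therefore by eye on the enlarged picture.
- **At rest and clear:** The force read about 0 N after lifting. I did not check from a second picture that the carriage was still.
- **Other checks:** One earlier disagreement was that the blob measurement read 0.5–1.3 mm more than the tip positions; I relied on the tips. I did not check the tweezers, jar and beaker again at the end, but the tool did not go near them.

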